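Stand the red zip-tie canister in the blue holder

TASK

The red zip-tie canister topples too easily on its narrow foot: stand it in the blue holder cup. Lower it in upright and gently until it just sits in the taper, then let go; do not drop it in or press it down, or it will wedge tight. Leave the yellow canister and the green holder alone.

Things in the scene. Friction and masses are not known exactly. Their poses are not given: they have to be found in the camera images.
- red_mid (a point): Red lidded canister, 90 g, loose, upright. 100 mm tall: foot 32 mm wide, widening evenly to 56 mm at 60 mm up, then a straight 56 mm band up to the flat top. This point: on its axis, half-way up (band's middle is 30 mm higher); z is up. Seated, its taper rests on the blue rim, foot 45 mm below the mouth (this point 5 mm above it), band clear of the rim. The four cups stand 100 mm or more apart, in any order.
- blue_mouth (a point): Blue open tapered holder cup on a black weighted foot 64 mm wide; loose, 450 g, 80 mm tall. Mouth 51 mm wide inside, 59 mm outside (4 mm wall); inside narrows to 30 mm, its floor below the seated canister's foot. This point: centre of the mouth, level with the rim; z is up. A canister a few mm off centre touches one side early; the holder slides to centre itself under a few newtons.
- yellow_mid (a point): Yellow canister, a bystander to leave alone: same shape and size as the red one. This point is on its axis, half-way up (50 mm above the foot).
- green_mouth (a point): Green holder cup, a bystander to leave alone: same shape and size as the blue one. This point is the centre of its mouth, 80 mm above its underside.
There are look-alikes about, which are no part of the job. Of the things that look like the part that bears blue_mouth, the larger one is meant. There is more than one size of the part that bears red_mid; the job needs the larger.

How it is judged:
On the way:
1. the red canister is held upright, clear of the bench, above the mouth of the blue holder (horizontal distance between red_mid and blue_mouth below 0.03 m and z of red_mid in the frame of blue_mouth above 0.045 m and angle between red_mid's own z axis and vertical below 0.35 rad), for 0.1 s.
At the end, for the whole second after the job is handed in: The red canister rests, released and still, in the blue holder: axis within 12 mm of the mouth's centre, within about 11 degrees of upright, its centre between 12 mm below and 20 mm above the level of the mouth; the blue holder stands upright (within 5 degrees) on the bench (horizontal distance between red_mid and blue_mouth below 0.012 m and z of red_mid in the frame of blue_mouth between -0.012 and 0.02 m and angle between red_mid's own z axis and vertical below 0.2 rad and angle between blue_mouth's own z axis and vertical below 0.1 rad and height (world z) of blue_mouth between 0.07 and 0.09 m and linear speed of each of red, blue below 0.02 m/s); the robot touches nothing.
It fails at once if the red canister is pressed into or dropped onto the blue holder (taper wall forces over 85 N in all, about 25 N of downward push) (contact force between red and blue above 85 N).
It fails at once if the red canister drops or is rammed into the blue holder (faster than 0.6 m/s at or in the mouth) (horizontal distance between red_mid and blue_mouth below 0.03 m and z of red_mid in the frame of blue_mouth below 0.05 m and linear speed of red above 0.6 m/s).
It fails at once if the yellow canister is moved more than 30 mm (distance of yellow_mid from where it was at the start of the episode above 0.03 m).
It fails at once if the green holder is moved more than 30 mm (distance of green_mouth from where it was at the start of the episode above 0.03 m).
It also fails if it takes over 40 s, if anything falls off the work surface, if the arm or the gripper's body presses on something with over 40 N, if the wrist force passes 120 N, or if a joint passes its speed limit or range.

ROBOT

A 6-joint arm with a two-finger parallel gripper is mounted at the origin on the work surface. World frame = base frame: x ahead of the robot, y to its left, z up, the work surface at z = 0. Lengths are in m, angles in rad, forces in N, time in s.
With the tool pointing down it reaches from about 0.4 to 0.825 m from the base axis. Payload 7 kg.
Tool frame: the origin (TCP) lies on the centre line of the jaws, within the pads' length; the fingertips stand 22 mm ahead of it and the grasp point (between the pads) lies 3 mm ahead of it; z points along the fingers, y is the direction in which the jaws open and shut (so a half turn about z gives the same grasp; the last joint's range is limited). The gripper opens to 88 mm and grips with 3 to 60 N. Pads are 19 mm wide; open, the fingers measure 130 mm over their backs; the gripper's body (78 mm by 193 mm) begins 47 mm behind the grasp point.
Start: joints at [-0.929, 0.359, 0.012, 0, -1.224, -0.288], TCP at [0.234, -0.633, 0.249] pointing down, gripper open.
Joint ranges: [-3.07, 3.07], [-1.43, 2.12], [-1.02, 1.25], [-3.03, 1.67], [-3.05, -0], [-3.03, 3.03]. Speed limits (rad/s): [2.39, 2.39, 3.01, 3.14, 3.14, 3.14].

INTERFACE

Orientations are given as [roll, pitch, yaw] about the fixed x, y, z axes, in that order (R = Rz(yaw) Ry(pitch) Rx(roll)).
In Python, from station import arm gives the robot as it stands. The module is installed in compiled form; this text tells all that it offers.
- The arm moves only by the tool arm_command, never from a script. Its argument "motion" is a list of rows, each a list of 3 entries, a list of its own where there are three numbers: the shift along the tool's x, y, z in mm, then the turn, a rotation vector about the tool's x, y, z in degrees, then the opening, from 0 (shut) to 1 (fully open). In form: [[[tx, ty, tz], [wx, wy, wz], grip], ...]. A call has 1 to 20 rows; each row shifts and turns the commanded pose from where the row before left it, along the tool's axes as they then stand; what a row does not reach is not made up. A row lasts 1/12 s, in which the tool goes at most 41.7 mm and 7.16 degrees, less where a joint would pass 70% of its speed; a pose out of reach is approached as far as the arm can. A call is refused whole if a number of a shift passes 41.7 or a number of a turn 7.16, either way. A call with a gripper value outside its range is refused whole. The fingers move at their own pace and stop on an object; "newtons" is the grip in N (left out, the last holds). Time passes only in rows, so rows that do not move let the fingers close. It gives the time, the measured TCP pose, the force and the opening at its end, in the units of the state.
- arm.get_state(): the state, without advancing time (a new reading comes with each control period).
- arm.grab_frame(name): name is "side" or "top"; returns the picture (420x560x3 uint8, red, green, blue); there is no depth.
- arm.camera_info(name): a dict with "fov_y" (degrees; the focal length in pixels is half the picture's height over the tangent of half this angle, whatever the lens; pixels are square), "cx", "cy" (the principal point, pixels), "view" (4x4, takes a point from world to camera coordinates). Camera axes: x right, y down, z forward; pixel columns grow to the right and rows downward; lengths in m; the calibration is good to about 2 mm. A picture is of the moment at which its call begins. camera_info takes no time and is no camera call.
- arm.job_done(): hands the job in, once; it reports no verdict.
The state is a dict: "t": time; "q": joint angles; "qd": joint speeds; "joint_efforts": joint torques, N m; "eef_pos": TCP position; "ee_rot": TCP orientation; "force": force on the tool from outside, world axes, zero at the start; "moment": the same for the moment, N m; "width": finger opening in m.
Only numpy, scipy, OpenCV 4.12 (cv2) and the standard library are available. Lean on these libraries where they do the work, as an engineer would, in place of code of your own. Each camera call takes 0.05 s, during which the arm holds its last target. There are 200 camera calls.

## Working session

There is one attempt and no reset: what is moved stays moved. The work goes in short steps, Python scripts to look and compute and a tool call to move; the robot and the scene stay as the last step left them, time stands still between calls to the robot, and variables do not carry over. Pictures are saved under pics/ and viewed, on a budget of 10 in all, crops included, one or two more only if the job needs it, and the job is handed in when it is done.

Besides the shell and the picture viewer there is one more tool, called after "Call:" as name(argument=value, ...) on one line, values as JSON. arm_command: Moves the arm, as the interface text tells. Its arguments: {"type":"object","properties":{"motion":{"type":"array","items":{"type":"array"}},"newtons":{"type":"number"}},"required":["motion"]}

```bash
mkdir -p pics; python3 - <<'E'
from station import arm
import cv2,numpy as np
print(arm.get_state())
for n in("side","top"):
    f=arm.grab_frame(n); cv2.imwrite(f"pics/{n}0.png",f[:,:,::-1]); print(n,arm.camera_info(n))
E
```

```text
{'t': 0.0, 'q': array([-9.28923974e-01,  3.59382561e-01,  1.10512865e-02, -3.53638048e-04,
       -1.22409002e+00, -2.88098858e-01]), 'qd': array([-0.00019816, -0.00075423,  0.00099332,  0.00072411, -0.00072804,
        0.00115213]), 'joint_efforts': array([-2.79070860e-03, -5.82718849e+01,  2.93050861e+01,  6.99748546e+00,
        6.72389375e-03, -1.56904480e-04]), 'eef_pos': array([ 0.2336664 , -0.63277969,  0.24762153]), 'ee_rot': array([ 3.13994019e+00, -1.43008601e-04, -2.78793948e+00]), 'force': array([ 0.17007149,  0.38938773, -0.02076753]), 'moment': array([0.00309206, 0.03200288, 0.00364714]), 'width': 0.08732292407307518}
side {'fov_y': 42.811412981535135, 'cx': 275.2803746198694, 'cy': 212.22752206035796, 'view': array([[ 0.97389097, -0.22621482,  0.0190586 , -0.55749051],
       [-0.11796433, -0.5760043 , -0.80889027,  0.15548266],
       [ 0.1939608 ,  0.7855227 , -0.58765066,  0.75670322],
       [ 0.        ,  0.        ,  0.        ,  1.        ]])}
top {'fov_y': 53.52158358388843, 'cx': 272.05142497734806, 'cy': 202.1504154228414, 'view': array([[-0.01904167, -0.99965051, -0.01833796,  0.01908764],
       [-0.99641137,  0.02048651, -0.08212597,  0.57632704],
       [ 0.08247295,  0.01670834, -0.99645323,  0.68684002],
       [ 0.        ,  0.        ,  0.        ,  1.        ]])}
```

View pics/side0.png

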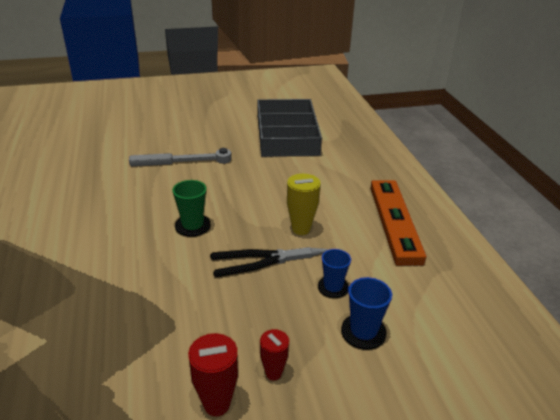

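View pics/top0.png

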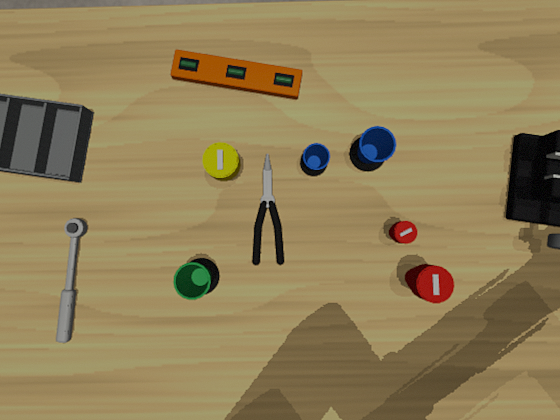

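Candidates:
- **Red:** large at top (434,284) / side (214,375), small at top (404,232) / side (274,355).
- **Blue:** large at top (377,145) / side (367,312), small at top (315,157) / side (336,272).

I choose the larger of each. Next I measure both and check them in one close crop.

```bash
cat > h.py <<'E'
import cv2,numpy as np
from scipy.optimize import least_squares
from station import arm
def mask(f,col):
    h=cv2.cvtColor(f,cv2.COLOR_RGB2HSV); H,S,V=h[...,0],h[...,1],h[...,2]
    lo,hi={'red':(170,186),'blue':(105,130),'yellow':(22,33),'green':(50,85)}[col]
    Hs=np.where(H<10,H+180,H) if col=='red' else H.astype(int)
    return ((Hs>=lo)&(Hs<=hi)&(S>130)&(V>40)).astype(np.uint8)
def big(f,col,near):
    n,l,s,c=cv2.connectedComponentsWithStats(mask(f,col))
    i=min((k for k in range(1,n) if s[k,4]>150),key=lambda k:np.hypot(*(c[k]-near)))
    m=(l==i).astype(np.uint8); cs,_=cv2.findContours(m,0,cv2.CHAIN_APPROX_NONE)
    return max(cs,key=cv2.contourArea)[:,0].astype(float)
def cast(cam,uv,z):
    i=arm.camera_info(cam); V=i['view']; f=210/np.tan(np.radians(i['fov_y']/2))
    uv=np.atleast_2d(uv); d=np.c_[(uv-[i['cx'],i['cy']])/f,np.ones(len(uv))]@V[:3,:3]
    o=-V[:3,:3].T@V[:3,3]; return o+d*((z-o[2])/d[:,2])[:,None]
def disc(cam,f,col,near,z,R=None):
    # circle at height z; only the contour half facing away from the camera is pure rim
    P=cast(cam,big(f,col,near),z)[:,:2]; V=arm.camera_info(cam)['view']; o=(-V[:3,:3].T@V[:3,3])[:2]
    c=P.mean(0)
    for _ in range(4):
        u=(c-o)/np.linalg.norm(c-o); Q=P[(P-c)@u>0.0]
        r=least_squares(lambda p:np.hypot(*(Q-p[:2]).T)-(R or p[2]),[*c,.028],loss='soft_l1',f_scale=.001); c=r.x[:2]
    return np.r_[c,r.x[2]],np.sqrt(2*r.cost/len(Q))
E
python3 - <<'E'
from h import *
T=cv2.imread('pics/top0.png')[...,::-1].copy();S=cv2.imread('pics/side0.png')[...,::-1].copy()
for n,c,t,s,z,R in[('red','red',(434,284),(214,375),.1,.028),('blue','blue',(377,145),(367,312),.08,.0295),('yel','yellow',(220,160),(303,205),.1,.028),('grn','green',(193,281),(190,205),.08,.0295),('smallred','red',(404,232),(274,355),.07,None),('smallblue','blue',(315,157),(336,272),.055,None)]:
    print(n,*[np.round(1000*np.r_[disc(k,f,c,p,z,r)],1) if 0 else [np.round(1000*np.r_[x[0],x[1]],1) for x in [disc(k,f,c,p,z,r)]] for k,f,p in(('top',T,t),('side',S,s)) for r in(R,None)])
cv2.imwrite('pics/crop.png',cv2.resize(T[110:320,290:480,::-1],None,fx=2.8,fy=2.8,interpolation=cv2.INTER_CUBIC))
E
```

```text
red [array([ 443.8, -232. ,   28. ,    0.7])] [array([ 4.432e+02, -2.337e+02,  2.650e+01,  4.000e-01])] [array([ 444. , -235.1,   28. ,    0.6])] [array([ 4.441e+02, -2.335e+02,  2.670e+01,  4.000e-01])]
blue [array([ 660. , -159.8,   28. ,    0.8])] [array([ 6.615e+02, -1.614e+02,  2.780e+01,  4.000e-01])] [array([ 660.5, -164.2,   28. ,    0.7])] [array([ 6.612e+02, -1.628e+02,  2.820e+01,  6.000e-01])]
yel [array([6.373e+02, 8.500e+01, 2.800e+01, 5.000e-01])] [array([6.377e+02, 8.530e+01, 2.760e+01, 4.000e-01])] [array([6.386e+02, 8.670e+01, 2.800e+01, 6.000e-01])] [array([6.387e+02, 8.680e+01, 2.780e+01, 6.000e-01])]
grn [array([453.8, 131.9,  28. ,   0.9])] [array([4.525e+02, 1.345e+02, 2.720e+01, 4.000e-01])] [array([452.8, 128.3,  28. ,   1. ])] [array([452.8, 131.2,  27.1,   0.6])]
smallred [array([ 5.217e+02, -2.026e+02,  1.680e+01,  4.000e-01])] [array([ 5.217e+02, -2.026e+02,  1.680e+01,  4.000e-01])] [array([ 5.217e+02, -2.063e+02,  1.690e+01,  4.000e-01])] [array([ 5.217e+02, -2.063e+02,  1.690e+01,  4.000e-01])]
smallblue [array([ 6.488e+02, -6.650e+01,  2.090e+01,  5.000e-01])] [array([ 6.488e+02, -6.650e+01,  2.090e+01,  5.000e-01])] [array([ 6.498e+02, -6.100e+01,  2.080e+01,  6.000e-01])] [array([ 6.498e+02, -6.100e+01,  2.080e+01,  6.000e-01])]
```

View pics/crop.png

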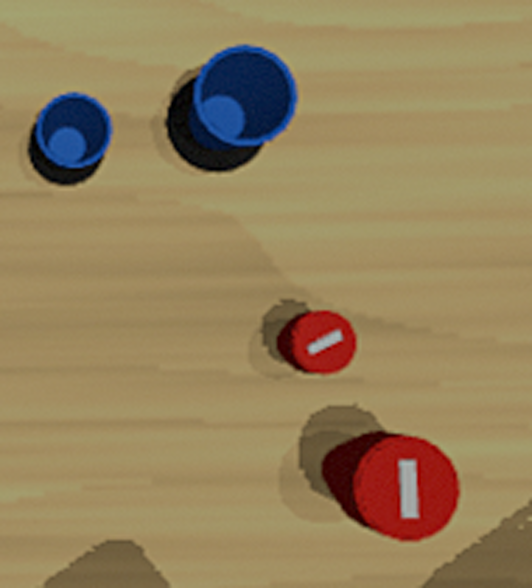

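The crop shows the large red at top-view (434,284) and the large blue at (377,145). The smaller look-alikes sit beside them, and both views agree within about 2 mm. The current yaw already puts the jaw axis clear of the small red. I'll move above red at height.

Call:
arm_command(motion=[[[-14, 12, 0], [0, 0, 0], 1], [[-25, 23, 0], [0, 0, 0], 1], [[-28, 25, 0], [0, 0, 0], 1], [[-28, 25, 0], [0, 0, 0], 1], [[-28, 25, 0], [0, 0, 0], 1], [[-28, 25, 0], [0, 0, 0], 1], [[-28, 25, 0], [0, 0, 0], 1], [[-28, 25, 0], [0, 0, 0], 1], [[-28, 25, 0], [0, 0, 0], 1], [[-28, 25, 0], [0, 0, 0], 1], [[-28, 25, 0], [0, 0, 0], 1], [[-28, 25, 0], [0, 0, 0], 1], [[-12, 11, 0], [0, 0, 0], 1], [[-5, 5, 0], [0, 0, 0], 1], [[0, 0, 0], [0, 0, 0], 1], [[0, 0, 0], [0, 0, 0], 1]], newtons=15)

```text
t: 1.43
eef_pos: [0.4445, -0.2345, 0.2484]
ee_rot: [3.141, -0.0, -2.787]
force: [-1.0, -0.4, 0.2]
width: 0.0874
```

```bash
cat >> h.py <<'E'
from scipy.spatial.transform import Rotation as Ro
def togo(target):
    s=arm.get_state(); R=Ro.from_euler('xyz',s['ee_rot']).as_matrix()
    d=R.T@(np.array(target)-s['eef_pos'])*1000
    print('t',s['t'],'pos',np.round(s['eef_pos'],4),'rpy',np.round(s['ee_rot'],4),'F',np.round(s['force'],1),'w',s['width'],'go mm',np.round(d,1),'tilt rv', np.round(np.degrees(Ro.from_matrix(R.T@Ro.from_euler('xyz',[np.pi,0,s['ee_rot'][2]]).as_matrix()).as_rotvec()),2))
E
python3 -c "
from h import *
togo([.4437,-.2336,.083])"
```

```text
t 1.4333 pos [ 0.4445 -0.2345  0.2484] rpy [ 3.1414e+00 -5.0000e-04 -2.7870e+00] F [-1.  -0.4  0.2] w 0.08744722120281287 go mm [  0.4   1.1 165.4] tilt rv [ 0.01 -0.03 -0.  ]
```

Call:
arm_command(motion=[[[0, 1, 10], [0, 0, 0], 1], [[0, 0, 20], [0, 0, 0], 1], [[0, 0, 20], [0, 0, 0], 1], [[0, 0, 20], [0, 0, 0], 1], [[0, 0, 20], [0, 0, 0], 1], [[0, 0, 15], [0, 0, 0], 1], [[0, 0, 15], [0, 0, 0], 1], [[0, 0, 15], [0, 0, 0], 1], [[0, 0, 10], [0, 0, 0], 1], [[0, 0, 10], [0, 0, 0], 1], [[0, 0, 10], [0, 0, 0], 1], [[0, 0, 0], [0, 0, 0], 1], [[0, 0, 0], [0, 0, 0], 1]])

```text
t: 2.52
eef_pos: [0.4441, -0.2337, 0.0832]
ee_rot: [3.141, -0.001, -2.788]
force: [0.6, -0.1, -0.2]
width: 0.0875
```

```bash
python3 -c "
from h import *
togo([.4437,-.2336,.083])
for n in('side','top'):
    f=arm.grab_frame(n);cv2.imwrite(f'pics/{n}1.png',f[:,:,::-1])
    if n=='side':g=f
    else: cv2.imwrite('pics/both1.png',np.hstack([cv2.resize(g[240:420,120:320],(400,360)),cv2.resize(f[180:360,330:530],(400,360))])[:,:,::-1])"
```

```text
t 2.5167 pos [ 0.4441 -0.2337  0.0832] rpy [ 3.1412e+00 -9.0000e-04 -2.7881e+00] F [ 0.6 -0.1 -0.2] w 0.08748839614529431 go mm [0.4 0.2 0.2] tilt rv [ 0.02 -0.05 -0.  ]
```

View pics/both1.png

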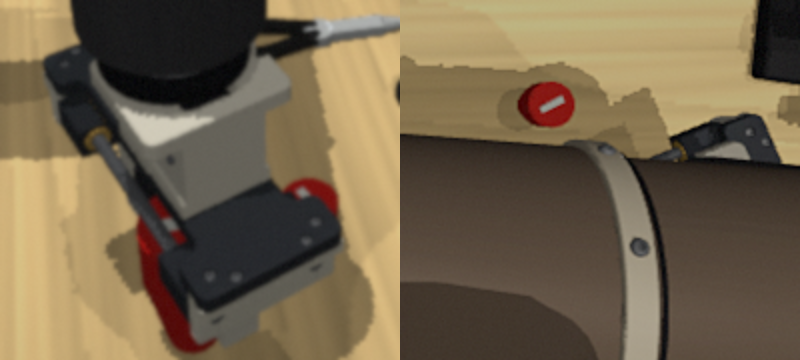

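Red stands between the jaws (side crop around (180,260)), and the small red is untouched. I'll close on it and lift 20 mm.

Call:
arm_command(motion=[[[0, 0, 0], [0, 0, 0], 0.8], [[0, 0, 0], [0, 0, 0], 0.7], [[0, 0, 0], [0, 0, 0], 0.65], [[0, 0, 0], [0, 0, 0], 0.6], [[0, 0, 0], [0, 0, 0], 0.5], [[0, 0, 0], [0, 0, 0], 0.5], [[0, 0, 0], [0, 0, 0], 0.5], [[0, 0, 0], [0, 0, 0], 0.5], [[0, 0, -4], [0, 0, 0], 0.5], [[0, 0, -8], [0, 0, 0], 0.5], [[0, 0, -8], [0, 0, 0], 0.5], [[0, 0, 0], [0, 0, 0], 0.5], [[0, 0, 0], [0, 0, 0], 0.5]], newtons=15)

```text
t: 3.7
eef_pos: [0.4449, -0.2335, 0.1044]
ee_rot: [-3.141, 0.002, -2.788]
force: [-0.4, 0.5, -1.7]
width: 0.0557
```

```bash
python3 -c "
from h import *
togo([.6614,-.1621,.24])"
```

```text
t 3.7 pos [ 0.4449 -0.2335  0.1044] rpy [-3.1408e+00  1.6000e-03 -2.7878e+00] F [-0.4  0.5 -1.7] w 0.055730173763292624 go mm [-228.1   -8.1 -135.2] tilt rv [-0.04  0.09 -0.  ]
```

Gripped at 55.7 mm. Next I lift 100 mm and carry it to just above blue.

Call:
arm_command(motion=[[[0, 0, -10], [0, 0, 0], 0.5], [[0, 0, -20], [0, 0, 0], 0.5], [[0, 0, -20], [0, 0, 0], 0.5], [[0, 0, -20], [0, 0, 0], 0.5], [[0, 0, -20], [0, 0, 0], 0.5], [[-5, 0, -10], [0, 0, 0], 0.5], [[-12, -1, 0], [0, 0, 0], 0.5], [[-20, -1, 0], [0, 0, 0], 0.5], [[-25, -1, 0], [0, 0, 0], 0.5], [[-25, -1, 0], [0, 0, 0], 0.5], [[-25, -1, 0], [0, 0, 0], 0.5], [[-25, -1, 0], [0, 0, 0], 0.5], [[-25, -1, 0], [0, 0, 0], 0.5], [[-25, -1, 0], [0, 0, 0], 0.5], [[-20, 0, 0], [0, 0, 0], 0.5], [[-12, 0, 0], [0, 0, 0], 0.5], [[-6, 0, 0], [0, 0, 0], 0.5], [[-3, 0, 0], [0, 0, 0], 0.5], [[0, 0, 0], [0, 0, 0], 0.5], [[0, 0, 0], [0, 0, 0], 0.5]])

```text
t: 5.37
eef_pos: [0.6603, -0.1622, 0.2034]
ee_rot: [3.141, -0.0, -2.788]
force: [0.0, -0.7, -0.1]
width: 0.0561
```

```bash
python3 -c "
from h import *
togo([.6614,-.1621,.163])
f=arm.grab_frame('side');cv2.imwrite('pics/side2.png',cv2.resize(f[110:390,230:510],(600,600))[:,:,::-1]);
f=arm.grab_frame('top');cv2.imwrite('pics/top2.png',f[:,:,::-1])"
```

```text
t 5.3667 pos [ 0.6603 -0.1622  0.2034] rpy [ 3.1413e+00 -4.0000e-04 -2.7881e+00] F [ 0.  -0.7 -0.1] w 0.05611531450401342 go mm [-1.  -0.3 40.4] tilt rv [ 0.02 -0.02 -0.  ]
```

View pics/side2.png

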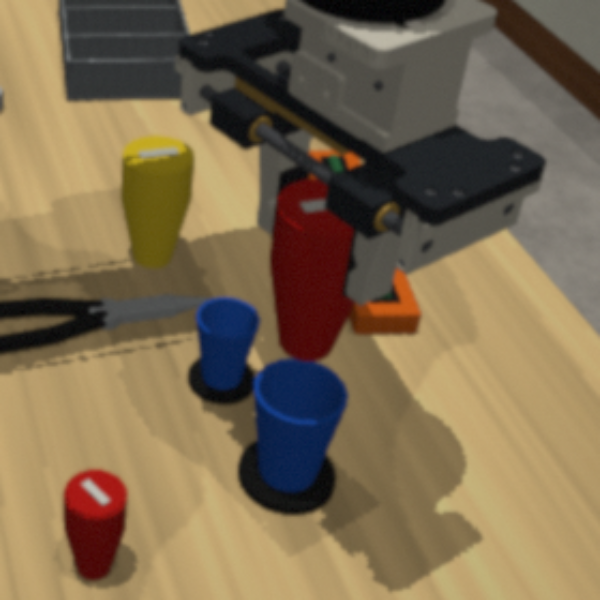

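Red hangs upright above the large blue cup, with its foot at about crop (304,350) and the mouth at (300,390). I'll check the lateral alignment numerically.

```bash
python3 -c "
from h import *
f=arm.grab_frame('side')
print(disc('side',f,'blue',(367,305),.08))
c=big(f,'red',(372,235)); b=c[c[:,1]>c[:,1].max()-14]
for v in range(int(c[:,1].max())-14,int(c[:,1].max())+1,2):
    r=c[c[:,1]==v][:,0]; print(v,r.min(),r.max())
i=arm.camera_info('side');V=i['view'];F=210/np.tan(np.radians(i['fov_y']/2))
def pr(P):
    q=P@V[:3,:3].T+V[:3,3]; return q[:,:2]/q[:,2:]*F+[i['cx'],i['cy']]
a=np.linspace(0,6.28,200)
for z,r in((.1204,.016),(.130,.018)):
    e=pr(np.c_[.6605+r*np.cos(a),-.162+r*np.sin(a),0*a+z]); print('pred foot',e.min(0),e.max(0))
"
```

```text
(array([ 0.66122532, -0.16231337,  0.02764341]), np.float64(0.0006226012421035094))
263 361.0 388.0
265 361.0 387.0
267 361.0 386.0
269 361.0 385.0
271 362.0 384.0
273 364.0 383.0
275 366.0 381.0
277 372.0 377.0
pred foot [359.99247436 261.28689895] [385.16847222 278.12699225]
pred foot [359.25726993 254.68602475] [387.82082278 273.54916563]
```

Aligned within about 1 mm. I'll descend 78 mm of the roughly 85 mm to seating, slowing toward the end.

Call:
arm_command(motion=[[[-0.5, 0, 5], [0, 0, 0], 0.5], [[0, 0, 8], [0, 0, 0], 0.5], [[0, 0, 8], [0, 0, 0], 0.5], [[0, 0, 8], [0, 0, 0], 0.5], [[0, 0, 8], [0, 0, 0], 0.5], [[0, 0, 8], [0, 0, 0], 0.5], [[0, 0, 6], [0, 0, 0], 0.5], [[0, 0, 6], [0, 0, 0], 0.5], [[0, 0, 5], [0, 0, 0], 0.5], [[0, 0, 4], [0, 0, 0], 0.5], [[0, 0, 4], [0, 0, 0], 0.5], [[0, 0, 3], [0, 0, 0], 0.5], [[0, 0, 3], [0, 0, 0], 0.5], [[0, 0, 2], [0, 0, 0], 0.5], [[0, 0, 0], [0, 0, 0], 0.5], [[0, 0, 0], [0, 0, 0], 0.5]])

```text
t: 6.85
eef_pos: [0.6617, -0.1618, 0.1257]
ee_rot: [-3.141, 0.0, -2.788]
force: [0.5, 0.3, -0.8]
width: 0.0561
```

```bash
python3 -c "
from h import *
togo([.6612,-.1622,.118])"
```

```text
t 6.85 pos [ 0.6617 -0.1618  0.1257] rpy [-3.1414e+00  4.0000e-04 -2.7877e+00] F [ 0.5  0.3 -0.8] w 0.0560708314023549 go mm [ 0.6 -0.2  7.7] tilt rv [-0.01  0.02 -0.  ]
```

No contact yet, as expected. I'll go on in small steps.

Call:
arm_command(motion=[[[0, 0, 1], [0, 0, 0], 0.5], [[0, 0, 1], [0, 0, 0], 0.5], [[0, 0, 1], [0, 0, 0], 0.5], [[0, 0, 1], [0, 0, 0], 0.5], [[0, 0, 1], [0, 0, 0], 0.5], [[0, 0, 0], [0, 0, 0], 0.5], [[0, 0, 0], [0, 0, 0], 0.5]])

```text
t: 7.43
eef_pos: [0.6617, -0.1618, 0.1206]
ee_rot: [-3.141, 0.0, -2.788]
force: [1.2, 0.1, 0.6]
width: 0.0558
```

Call:
arm_command(motion=[[[0, 0, 1], [0, 0, 0], 0.5], [[0, 0, 0], [0, 0, 0], 0.5], [[0, 0, 0], [0, 0, 0], 0.5]])

```text
t: 7.68
eef_pos: [0.662, -0.1618, 0.12]
ee_rot: [-3.141, 0.001, -2.788]
force: [2.7, 0.5, 3.8]
width: 0.0555
```

Light contact: about 4 N, slightly one-sided with +x on the tool. I'll ease 1 mm toward +x and feel further down.

Call:
arm_command(motion=[[[-1, 0, 0], [0, 0, 0], 0.5], [[0, 0, 0.5], [0, 0, 0], 0.5], [[0, 0, 0], [0, 0, 0], 0.5], [[0, 0, 0], [0, 0, 0], 0.5]])

```text
t: 8.02
eef_pos: [0.6628, -0.1615, 0.1196]
ee_rot: [-3.141, 0.001, -2.788]
force: [1.6, 0.5, 5.5]
width: 0.056
```

Call:
arm_command(motion=[[[0, 0, 0.5], [0, 0, 0], 0.5], [[0, 0, 0], [0, 0, 0], 0.5], [[0, 0, 0], [0, 0, 0], 0.5]])

```text
t: 8.27
eef_pos: [0.6628, -0.1615, 0.1194]
ee_rot: [-3.141, 0.001, -2.787]
force: [0.7, 1.7, 7.9]
width: 0.0561
```

The push climbs while z stalls and side forces are small, so it is seated. I'll relax 1 mm of command, then open.

Call:
arm_command(motion=[[[0, 0, -1], [0, 0, 0], 0.5], [[0, 0, 0], [0, 0, 0], 0.5], [[0, 0, 0], [0, 0, 0], 0.64], [[0, 0, 0], [0, 0, 0], 0.67], [[0, 0, 0], [0, 0, 0], 0.72], [[0, 0, 0], [0, 0, 0], 0.8], [[0, 0, 0], [0, 0, 0], 0.9], [[0, 0, 0], [0, 0, 0], 0.95], [[0, 0, 0], [0, 0, 0], 0.95], [[0, 0, 0], [0, 0, 0], 0.95]])

```text
t: 9.1
eef_pos: [0.6623, -0.1615, 0.1194]
ee_rot: [3.141, -0.0, -2.788]
force: [-0.0, 0.9, -0.1]
width: 0.083
```

```bash
python3 -c "
from h import *
togo([.6612,-.1622,.118])
f=arm.grab_frame('side');cv2.imwrite('pics/side3.png',cv2.resize(f[110:390,230:510],(600,600))[:,:,::-1])"
```

```text
t 9.1 pos [ 0.6623 -0.1615  0.1194] rpy [ 3.1414e+00 -3.0000e-04 -2.7878e+00] F [-0.   0.9 -0.1] w 0.08299147617065726 go mm [ 1.3 -0.3  1.4] tilt rv [ 0.01 -0.02 -0.  ]
```

View pics/side3.png

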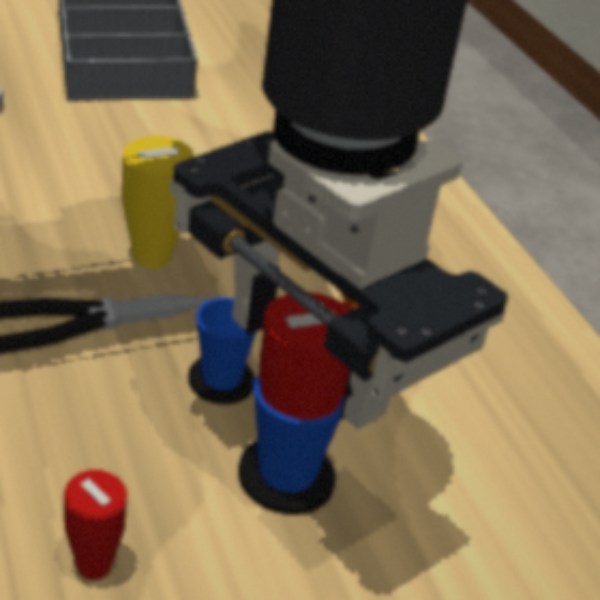

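Red sits upright in the blue cup (crop (303,355) over the mouth at (300,400)), and the jaws are clear on both sides. I'll retreat straight up and then back toward the base.

Call:
arm_command(motion=[[[0, 0, -4], [0, 0, 0], 1], [[0, 0, -8], [0, 0, 0], 1], [[0, 0, -15], [0, 0, 0], 1], [[0, 0, -20], [0, 0, 0], 1], [[0, 0, -25], [0, 0, 0], 1], [[0, 0, -25], [0, 0, 0], 1], [[0, 0, -25], [0, 0, 0], 1], [[0, -20, -15], [0, 0, 0], 1], [[0, -30, 0], [0, 0, 0], 1], [[0, -30, 0], [0, 0, 0], 1], [[0, -30, 0], [0, 0, 0], 1], [[0, -30, 0], [0, 0, 0], 1], [[0, -30, 0], [0, 0, 0], 1], [[0, -20, 0], [0, 0, 0], 1], [[0, -10, 0], [0, 0, 0], 1], [[0, 0, 0], [0, 0, 0], 1], [[0, 0, 0], [0, 0, 0], 1]])

```text
t: 10.57
eef_pos: [0.7316, -0.3491, 0.2565]
ee_rot: [3.141, -0.0, -2.789]
force: [0.1, 0.2, 0.3]
width: 0.0876
```

```bash
python3 -c "
from h import *
togo([.6612,-.1622,.118])
f=arm.grab_frame('side');t=arm.grab_frame('top')
print('red',disc('side',f,'red',(370,275),.135,.0268)[0], disc('top',t,'red',(390,140),.135,.0268)[0])
cv2.imwrite('pics/both4.png',np.hstack([cv2.resize(f[150:390,250:490],(400,400)),cv2.resize(t[60:300,280:520],(400,400))])[:,:,::-1])"
```

```text
t 10.5667 pos [ 0.7316 -0.3491  0.2565] rpy [ 3.1412e+00 -1.0000e-04 -2.7885e+00] F [0.1 0.2 0.3] w 0.08756104875632018 go mm [  1.4 199.7 138.6] tilt rv [ 0.02 -0.01 -0.  ]
red [ 0.66275437 -0.16162542  0.028     ] [ 0.66165566 -0.16171345  0.028     ]
```

View pics/both4.png

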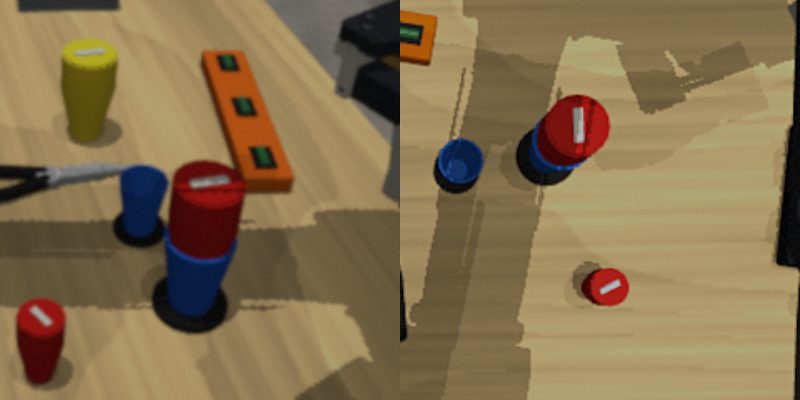

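Both views show red upright in the large blue cup, with the lid centred to within about 2 mm of the mouth, and the arm clear.

```bash
python3 -c "
from station import arm
print(arm.job_done())"
```

```text
the job is handed in; nothing more can be done
None
```

The large red canister is standing upright in the large blue holder, released, and I handed the job in at about 10.6 s; no verdict is reported back. I gripped it by its band, carried it over, and lowered it in small steps until it seated with about 8 N of push. I then eased off 1 mm, opened the jaws and backed the arm away.

- **Position:** after release, both cameras put the lid's centre within about 2 mm of where I had measured the mouth before seating. I did not re-measure the mouth once red was in it. The canister and holder both look upright.
- **Seating height:** by the arm's reading it seated about 1 mm higher than calculated. That is well within the allowed range.
- **Contact:** first contact was slightly one-sided, at about 2.7 N sideways. I moved 1 mm across before going further down.
- **Bystanders:** the arm never came near the yellow canister or the green holder. Yellow showed no visible shift in the last side view. Green was out of frame in the final crops, so I did not re-check it.

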